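# Unlock the bolted-down sample lockbox with the flat-bladed T-key

### The job

Unlock the grey sample lockbox: take the key with the straight T-bar handle (the one with the flat blade) out of its stand, line its blade up with the slot of the lock on top of the box, push it in until its collar sits flat on the lock, then turn it anticlockwise, seen from above, as far as it goes. Leave the key standing in the lock, and leave the other key, with the round knob, in its stand.

Things in the scene. Friction and masses are not known exactly. Their poses are not given: they have to be found in the camera images.
- tbar_key: The right key, loose, upright. Origin: blade's lower end; z up, x along blade and handle. Steel blade 36 (x) x 8 mm, z 0-24; round collar 68 mm wide, z 24-29; shaft 12 mm thick; black bar handle 64 (x) x 14 (y) mm, z 55-79: grip across the 14. 0.14 kg. Hangs by its collar in an open stand 40 mm high (blade tip 16 mm over the worktop); lift 30 mm to clear. A half turn changes nothing.
- knob_key: The wrong key, loose: same height and collar, but a round black knob 36 mm across as handle and a square 26 mm bit that does not fit the slot. Origin: centre of the bit's lower end, z up. It hangs in a like stand (72 x 56 mm, aluminium) 9 to 16 cm from the right key; which stand holds which key varies.
- lock_slot (a point): Centre of the slot, on top of the 72 mm steel lock disc, 60 mm over the worktop, in a bolted grey box 150 x 120 x 56 mm. z up, x along the slot; turns with the disc. Slot 44 (x) x 18 mm, 29 deep, mouth flared to 54 x 28 over the top 8. Key home: collar flat on the disc's rim, blade tip 24 mm below this point. The blade has about 16 degrees of play each way before it turns the disc.
- lock_rotor (a joint): Turn of the lock disc in rad, anticlockwise from above: 0 locked, 0.9 (52 degrees) unlocked, at a hard stop. It starts within 0.12 of locked, turns with about 0.12 N m and stays where it is left. White marks on the black bezel show where one end of the slot points at 0 and at 0.9.
Things that resemble listed ones, but are neither listed nor needed, are in the scene too. Leave any blue or turquoise look-alike of the tbar_key alone.

How it is judged:
By the outcome, as a careful person would: the job done as asked, in the order asked, and still so for the second after the job is handed in, with the robot touching nothing.
It also fails if it takes over 38 s, if anything falls off the work surface, if the arm or the gripper's body presses on something with over 40 N, if the wrist force passes 120 N, or if a joint passes its speed limit or range.

### The arm

A 7-joint arm with a two-finger parallel gripper is mounted at the origin on a cart in front of the work surface, level with it; the furniture and walls round the work are solid. World frame = base frame: x ahead of the robot, y to its left, z up, the work surface at z = 0. Lengths are in mm, angles in rad, forces in N, time in s.
With the tool pointing down it reaches from about 400 to 875 mm from the base axis. Payload 19.3 kg.
Tool frame: the origin (TCP) lies midway between the tips of the shut fingers; the grasp point (between the pads) lies 19 mm behind it (env.grasp_offset is the distance from the TCP to the grasp point, in mm); z points along the fingers, y is the line along which they close (so a half turn about z gives the same grasp; the last joint's range is limited). The gripper opens to 85 mm and grips with 20 to 120 N. Pads are 22 mm wide; open, the fingers measure 114 mm over their backs; the gripper's body (76 mm by 85 mm) begins 54 mm behind the grasp point. The pads swing forward as they close: fully open they stand 13 mm farther back than shut.
Start: joints at [-1.278, 0.521, -0.036, 1.599, 0.021, 1.021, -0.113], TCP at [221.826, 584.3, 199.291] pointing down, gripper open.
Joint ranges: [-2.91, 2.91], [-0.3, 2.13], [-1.5, 1.42], [0.17, 2.43], [-1.26, 4.41], [0.16, 1.93], [-2.52, 2.52]. Speed limits (rad/s): [1.89, 1.89, 2.39, 2.39, 3.01, 3.01, 3.01].

### API

Orientations are given as a 3x3 rotation matrix whose columns are the frame's x, y, z axes.
In Python, from bench import env gives the robot as it stands. The module is installed in compiled form; this text tells all that it offers.
- The arm moves only by the tool step_arm, never from a script. Its argument "increments" is a list of rows, each a list of 7 numbers: the shift along the world's x, y, z in m, then the turn, a rotation vector about the world's x, y, z in rad, then the opening in per cent of the stroke, from 0 (shut) to 100 (fully open). In form: [[dx, dy, dz, ax, ay, az, gripper], ...]. A call has 1 to 20 rows; each row is the pose to reach, as a shift and turn from the pose commanded when the call began; what a row does not reach only later rows make up. A row lasts 1/10 s, in which the tool goes at most 50 mm and 8.59 degrees, less where a joint would pass 70% of its speed; a pose out of reach is approached as far as the arm can. A call with a gripper value outside its range is refused whole. The fingers move at their own pace and stop on an object; "newtons" is the grip in N (left out, the last holds). Time passes only in rows, so rows that repeat a pose let the fingers close. It gives the time, the measured TCP pose, the force, the opening and the grip force at its end, in the units of the state.
- env.sense(): the state, without advancing time (a new reading comes with each control period).
- env.snapshot(name): name is "scene" or "top" or "wrist"; returns the picture (420x560x3 uint8, red, green, blue); there is no depth.
- env.camera_model(name): a dict with "camera_matrix" (3x3 intrinsics, pixels), "eye" and "attitude" of the camera in the world. Camera axes: x right, y down, z forward; pixel columns grow to the right and rows downward; lengths in mm; the calibration is good to about 2 mm. A picture is of the moment at which its call begins: read the wrist's pose just before it. camera_model takes no time and is no camera call; for the wrist camera it gives the pose at the moment of the call.
- env.close_job(): hands the job in; it is judged then, once.
The state is a dict: "t": time; "joints": joint angles; "joint_vel": joint speeds; "joint_torque": joint torques, N m; "eef_pos": TCP position; "orientation": TCP orientation; "force": force on the tool from outside, world axes, zero at the start; "wrist_torque": the same for the moment, N m; "grip_width": finger opening in mm; "grasp_force": force on a finger pad.
Only numpy, scipy, OpenCV 4.12 (cv2) and the standard library are available. Lean on these libraries where they do the work, as an engineer would, in place of code of your own. Each camera call takes 0.05 s, during which the arm holds its last target. There are 200 camera calls.

## Working session

There is one attempt and no reset: what is moved stays moved. The work goes in short steps, Python scripts to look and compute and a tool call to move; the robot and the scene stay as the last step left them, time stands still between calls to the robot, and variables do not carry over. Pictures are saved under pics/ and viewed, at most 10 in all, crops included, and the job is handed in when it is done.

Besides the shell and the picture viewer there is one more tool, called after "Call:" by a JSON object that holds its "fn" and its "kwargs", one argument or row to a line. step_arm: Moves the arm, as the interface text tells. Its arguments: {"type":"object","properties":{"increments":{"type":"array","items":{"type":"array","items":{"type":"number"}}},"newtons":{"type":"number"}},"required":["increments"]}

```bash
mkdir -p pics
python3 - <<'E'
from bench import env
import cv2
for n in("scene","top"):
    cv2.imwrite(f"pics/{n}0.png",env.snapshot(n)[:,:,::-1])
    c=env.camera_model(n);print(n,c)
s=env.sense();print(s);print(env.grasp_offset)
E
```

```text
scene {'camera_matrix': array([[499.49455864,   0.        , 283.41509076],
       [  0.        , 499.49455864, 211.59976388],
       [  0.        ,   0.        ,   1.        ]]), 'eye': array([ 166.94857322, -125.91045932,  637.78494035]), 'attitude': array([[ 0.834157  , -0.37304568,  0.40622534],
       [-0.55145683, -0.55238688,  0.62511127],
       [-0.00880151, -0.74545668, -0.66649597]])}
top {'camera_matrix': array([[420.2993854 ,   0.        , 282.02961625],
       [  0.        , 420.2993854 , 208.69695756],
       [  0.        ,   0.        ,   1.        ]]), 'eye': array([356.98621636, 432.53573197, 901.11448661]), 'attitude': array([[-0.10859505, -0.97284355,  0.20440779],
       [-0.99407655,  0.10717329, -0.01804699],
       [-0.00435015, -0.20515681, -0.97871945]])}
{'t': 0.1, 'joints': array([-1.27821184,  0.52198678, -0.03634266,  1.5999351 ,  0.02118281,
        1.02109394, -0.1127903 ]), 'joint_vel': array([ 1.89320965e-03, -1.54468728e-03,  6.05629426e-04, -1.10499073e-03,
        7.42208662e-04, -3.49753585e-05,  1.40668519e-03]), 'joint_torque': array([ 2.53686245e-03, -9.28493357e+01,  1.98342942e+00, -3.70525968e+01,
        1.80049095e-02,  5.56178871e-03, -8.88974500e-05]), 'eef_pos': array([221.70184373, 584.00348727, 198.76864633]), 'orientation': array([[-9.34913240e-01,  3.54876217e-01, -3.21711163e-04],
       [ 3.54876359e-01,  9.34912720e-01, -9.88043885e-04],
       [-4.98614177e-05, -1.03790300e-03, -9.99999460e-01]]), 'force': array([ 0.89514596, -0.89135567,  0.54326833]), 'wrist_torque': array([-0.0239612 ,  0.04678795, -0.0372487 ]), 'grasp_force': 0.0, 'grip_width': 85.2586550950592}
18.700000000000003
```

View pics/scene0.png

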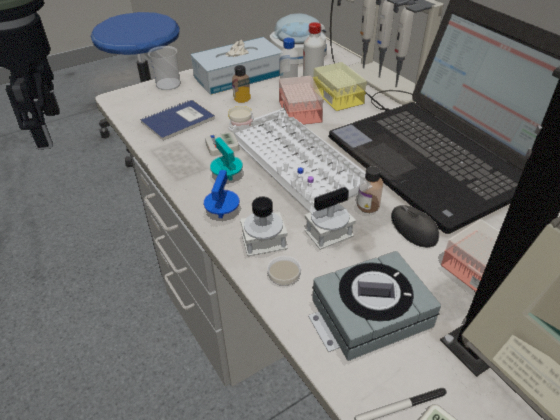

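View pics/top0.png

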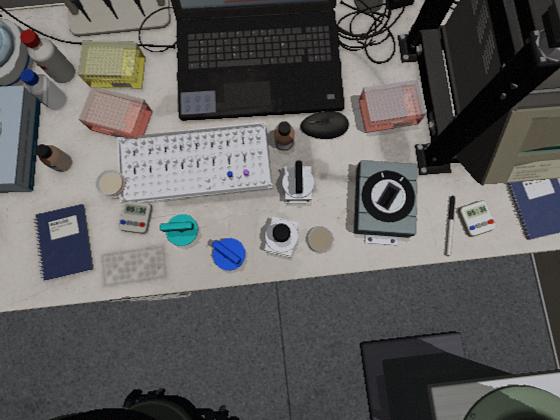

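The scene picture shows the black T-bar key at (331,200) and the knob key at (263,210), with a blue look-alike at (222,192) and a turquoise one at (227,152). The lock is at (376,290). In the top picture they are at T-bar (298,178), knob (281,234), blue (229,252), turquoise (180,229) and lock (388,197). The black straight bar fits the description: it is neither round nor blue or turquoise. I'll confirm this in an enlarged crop.

```bash
cat > h.py <<'E'
import numpy as np,cv2
from bench import env
def ray(c,p):
    d=c["attitude"]@np.linalg.inv(c["camera_matrix"])@np.array([p[0],p[1],1.]);return c["eye"],d/np.linalg.norm(d)
def plane(c,p,z):
    e,d=ray(c,p);return e+d*(z-e[2])/d[2]
def cross(c1,p1,c2,p2):
    e,d=ray(c1,p1);f,g=ray(c2,p2)
    s=np.linalg.lstsq(np.c_[d,-g],f-e,rcond=None)[0]
    a,b=e+d*s[0],f+g*s[1];return (a+b)/2,np.linalg.norm(a-b)
E
python3 - <<'E'
import cv2,numpy as np
t=cv2.imread("pics/top0.png");s=cv2.imread("pics/scene0.png")
a=cv2.resize(t[150:260,260:420],None,fx=5,fy=5,interpolation=3)[:,:800]
cv2.imwrite("pics/c1.png",a)
b=cv2.resize(s[170:340,230:450],(776,600),interpolation=3)
cv2.imwrite("pics/c2.png",b)
E
```

```text
(no output)
```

View pics/c1.png

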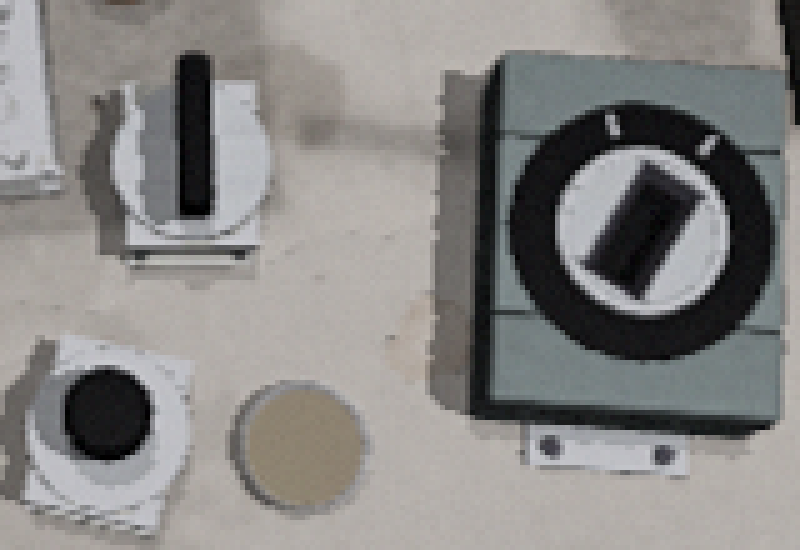

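View pics/c2.png

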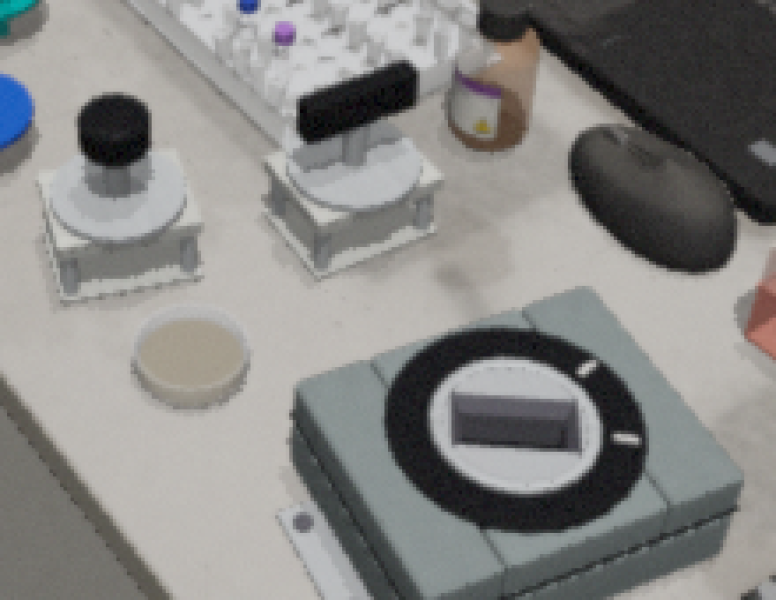

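The crops show the black straight bar over a round collar, with c1 (193,135) = top (298.6,177), in its stand. The knob key at c1 (107,413) has a round knob, so it is the wrong one. The slot is at c1 (643,230) and points near the right mark (708,147), which is locked. The left mark (613,125) is unlocked.

```bash
cat > m.py <<'E'
from h import *
C={n:env.camera_model(n) for n in("scene","top")}
I={n:cv2.imread(f"pics/{n}0.png") for n in C}
def blob(n,box,f):
    x0,y0,x1,y1=box;m=f(I[n][y0:y1,x0:x1].astype(int)).astype(np.uint8)
    k,l,s,c=cv2.connectedComponentsWithStats(m,connectivity=4);i=1+np.argmax(s[1:,4])
    cn=max(cv2.findContours((l==i).astype(np.uint8),cv2.RETR_EXTERNAL,cv2.CHAIN_APPROX_NONE)[0],key=cv2.contourArea)
    return c[i]+[x0,y0],s[i,4],cn.reshape(-1,2)+[x0,y0]
dark=lambda a:a.max(2)<70
h={n:blob(n,b,dark) for n,b in(("top",(285,155,312,198)),("scene",(308,182,352,215)))}
for n in h: print(n,h[n][0],h[n][1],cv2.minAreaRect(h[n][2].astype(np.float32)))
print("handle centre",cross(C["top"],h["top"][0],C["scene"],h["scene"][0]))
# lock disc
light=lambda a:a.min(2)>140
d={n:blob(n,b,light) for n,b in(("top",(366,176,410,216)),("scene",(348,268,404,312)))}
el={n:cv2.fitEllipse(cv2.convexHull(d[n][2].astype(np.int32)).astype(np.float32)) for n in d}
print(el,cross(C["top"],el["top"][0],C["scene"],el["scene"][0]),plane(C["top"],el["top"][0],60),plane(C["scene"],el["scene"][0],60))
s={n:blob(n,b,lambda a:a.max(2)<135) for n,b in(("top",(373,180,404,212)),("scene",(356,278,397,302)))}
for n in s:
    w=np.array([plane(C[n],p,60)[:2] for p in s[n][2]],np.float32)
    r=cv2.minAreaRect(w);b=cv2.boxPoints(r);e=b[[1,2]]-b[[0,1]];L=e[np.argmax(np.linalg.norm(e,axis=1))]
    print(n,"slot",r,np.degrees(np.arctan2(L[1],L[0])))
for n in h:
    w=np.array([plane(C[n],p,79)[:2] for p in h[n][2]],np.float32)
    r=cv2.minAreaRect(w);b=cv2.boxPoints(r);e=b[[1,2]]-b[[0,1]];L=e[np.argmax(np.linalg.norm(e,axis=1))]
    print(n,"handle@79",r,np.degrees(np.arctan2(L[1],L[0])))
ctr=plane(C["top"],el["top"][0],60)
for p in((613,125),(708,147)):
    q=plane(C["top"],(p[0]/5+260-.4,p[1]/5+150-.4),58)-ctr;print("mark",np.degrees(np.arctan2(q[1],q[0])))
E
python3 m.py
```

```text
top [298.30841121 176.65420561] 214 ((298.3072814941406, 176.9882049560547), (32.13009262084961, 6.610496997833252), 87.79740142822266)
scene [330.69710468 198.79732739] 449 ((330.81585693359375, 198.8572998046875), (13.3343505859375, 36.49660873413086), 69.775146484375)
handle centre (array([590.60442489, 377.34552692,  82.17884179]), np.float64(0.7529431974949898))
{'top': ((388.1916198730469, 195.6641387939453), (32.35363006591797, 34.27251052856445), 121.0716552734375), 'scene': ((375.78765869140625, 290.1068115234375), (36.97989273071289, 48.59077072143555), 104.21768188476562)} (array([536.85919568, 196.30822665,  58.09398976]), np.float64(1.0605399753988922)) [535.96924404 197.11626116  60.        ] [536.19374441 195.10846177  60.        ]
top slot ((536.5576171875, 197.4119415283203), (28.245960235595703, 54.118499755859375), 51.19868850708008) -38.80137
scene slot ((537.4413452148438, 196.34884643554688), (28.161531448364258, 52.709327697753906), 50.91529083251953) -39.08476
top handle@79 ((590.7236328125, 377.3614501953125), (13.423441886901855, 67.64521026611328), 85.33978271484375) -4.6601925
scene handle@79 ((594.4469604492188, 380.4030456542969), (31.697555541992188, 74.53608703613281), 86.36582946777344) -3.6341877
mark 5.674438773029863
mark -45.37747809032075
```

Call:
{"fn": "step_arm", "kwargs": {
  "increments": [
    [0.02,-0.01,0.01,0,0,0.02,100],
    [0.055,-0.03,0.02,0,0,0.05,100],
    [0.095,-0.053,0.03,0,0,0.08,100],
    [0.135,-0.076,0.04,0,0,0.11,100],
    [0.175,-0.1,0.04,0,0,0.14,100],
    [0.215,-0.12,0.04,0,0,0.17,100],
    [0.255,-0.143,0.04,0,0,0.2,100],
    [0.295,-0.166,0.04,0,0,0.23,100],
    [0.33,-0.187,0.04,0,0,0.26,100],
    [0.355,-0.2,0.04,0,0,0.29,100],
    [0.366,-0.207,0.04,0,0,0.29,100],
    [0.366,-0.207,0.04,0,0,0.29,100],
    [0.366,-0.207,0.04,0,0,0.29,100]
  ],
  "newtons": 60
}}

```text
t: 1.4
eef_pos: [586.7, 378.3, 239.0]
orientation: [[-0.997, 0.072, -0.001], [0.072, 0.997, 0.0], [0.001, 0.0, -1.0]]
force: [-0.8, 0.6, 0.3]
grip_width: 85.7
grasp_force: 0.0
```

Run:
```python
from h import *
import pickle
c=env.camera_model("wrist");s=env.sense();im=env.snapshot("wrist")[:,:,::-1]
cv2.imwrite("pics/w1.png",im);pickle.dump((c,s),open("w1.pkl","wb"))
print(c,s["eef_pos"],s["orientation"],s["joints"],s["force"])
def proj(p):
    q=c["attitude"].T@(np.array(p)-c["eye"]);q=c["camera_matrix"]@q;return q[:2]/q[2]
print(proj((588,378,95)))
```

```text
{'camera_matrix': array([[347.88161232,   0.        , 281.21964507],
       [  0.        , 347.88161232, 212.10622615],
       [  0.        ,   0.        ,   1.        ]]), 'eye': array([519.62903468, 382.22218277, 414.62754958]), 'attitude': array([[ 7.13679662e-02,  9.61676151e-01,  2.64736839e-01],
       [ 9.97450048e-01, -6.88414657e-02, -1.88216554e-02],
       [ 1.24534910e-04,  2.65405036e-01, -9.64136998e-01]])} [586.65161141 378.28846088 239.04099261] [[-9.97387941e-01  7.22245399e-02 -9.54096633e-04]
 [ 7.22242819e-02  9.97388371e-01  3.02285061e-04]
 [ 9.73437286e-04  2.32586531e-04 -9.99999499e-01]] [-0.64127989  0.61242126 -0.02697435  1.33401321  0.01577477  1.1959374
  0.82937057] [-0.78471192  0.62839171  0.33508568]
[281.88938363 192.07684944]
```

View pics/w1.png

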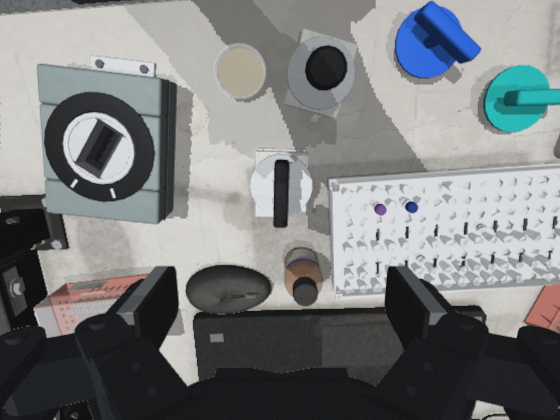

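The wrist picture shows the T-bar handle at (281,193), with the rack close on its +y side (edge about x=330) and a bottle at (303,275). The lock slot is at (100,150). I'll refine both.

```bash
cat > m2.py <<'E'
from h import *
import pickle
c,s=pickle.load(open("w1.pkl","rb"));I=cv2.imread("pics/w1.png").astype(int);T=cv2.imread("pics/top0.png").astype(int);ct=env.camera_model("top")
def blob(I,box,f):
    x0,y0,x1,y1=box;m=f(I[y0:y1,x0:x1]).astype(np.uint8)
    k,l,st,ce=cv2.connectedComponentsWithStats(m,connectivity=4);i=1+np.argmax(st[1:,4]);y,x=np.where(l==i)
    return np.c_[x+x0,y+y0],ce[i]+[x0,y0]
def rect(c,P,z):
    w=np.array([plane(c,p,z)[:2] for p in P],np.float32);r=cv2.minAreaRect(w);b=cv2.boxPoints(r);e=b[[1,2]]-b[[0,1]];L=e[np.argmax(np.linalg.norm(e,axis=1))]
    return np.round(r[0],1),np.round(r[1],1),np.round((np.degrees(np.arctan2(L[1],L[0]))+90)%180-90,1)
dark=lambda a:a.max(2)<60
P,m=blob(I,(262,150,300,240),dark);Q,n=blob(T,(285,155,312,198),dark)
print("handle",m,rect(c,P,95),rect(ct,Q,95),cross(c,m,ct,n))
# far(+x)-end and near-end midpoints
w=np.array([plane(c,p,95)[:2] for p in P]);
for k in (0,1):
    e=(w[:,0]>w[:,0].max()-4) if k else (w[:,0]<w[:,0].min()+4);print(w[e].mean(0),w[e][:,1].min(),w[e][:,1].max())
P,m=blob(I,(70,115,130,185),lambda a:a.max(2)<110);Q,n=blob(T,(373,180,404,212),lambda a:a.max(2)<135)
print("slot",m,rect(c,P,60),rect(ct,Q,60),cross(c,m,ct,n))
D,m=blob(I,(55,100,145,190),lambda a:a.min(2)>140);D2,n=blob(T,(366,176,410,216),lambda a:a.min(2)>140)
a=cv2.fitEllipse(cv2.convexHull(D.astype(np.int32)).astype(np.float32));b=cv2.fitEllipse(cv2.convexHull(D2.astype(np.int32)).astype(np.float32))
print("disc",a[0],a[1],plane(c,a[0],60),cross(c,a[0],ct,b[0]))
for p in((73,183),(113,193)):
    q=plane(c,p,58)-plane(c,a[0],60);print("mark",np.degrees(np.arctan2(q[1],q[0])))
E
python3 m2.py
```

```text
handle [280.76744186 192.79512735] (array([589.6, 376.7]), array([12.9, 63.6]), np.float32(-5.5)) (array([586.3, 378.5]), array([13.1, 66.2]), np.float32(-4.7)) (array([594.36113717, 376.45724588,  68.35878878]), np.float64(0.00013828632093289088))
[559.83960149 379.26180051] 373.55635062958174 385.58135248040037
[619.55045928 374.04927852] 368.1304019841199 379.8587837195529
slot [ 98.37376587 148.12623413] (array([537.6, 196.2]), array([27.5, 52.9]), np.float32(-38.4)) (array([536.6, 197.4]), array([28.2, 54.1]), np.float32(-38.8)) (array([536.78619118, 197.14292221,  60.41029598]), np.float64(1.125746318907298))
disc (98.17898559570312, 147.6975555419922) (65.87665557861328, 75.66517639160156) [536.82465294 196.4318184   60.        ] (array([536.40826574, 196.80052229,  60.01623529]), np.float64(1.0359554656911056))
mark -45.658391521920045
mark 5.502686737817496
```

Call:
{"fn": "step_arm", "kwargs": {
  "increments": [
    [0.0025,-0.0014,-0.02,0,0,-0.016,55],
    [0.0025,-0.0014,-0.05,0,0,-0.016,55],
    [0.0025,-0.0014,-0.08,0,0,-0.016,55],
    [0.0025,-0.0014,-0.11,0,0,-0.016,55],
    [0.0025,-0.0014,-0.135,0,0,-0.016,55],
    [0.0025,-0.0014,-0.155,0,0,-0.016,55],
    [0.0025,-0.0014,-0.168,0,0,-0.016,55],
    [0.0025,-0.0014,-0.174,0,0,-0.016,55],
    [0.0025,-0.0014,-0.174,0,0,-0.016,55],
    [0.0025,-0.0014,-0.174,0,0,-0.016,55]
  ]
}}

```text
t: 2.45
eef_pos: [590.6, 376.4, 66.3]
orientation: [[-0.996, 0.088, 0.001], [0.088, 0.996, 0.001], [-0.001, 0.001, -1.0]]
force: [0.9, -0.4, -0.1]
grip_width: 47.4
grasp_force: 0.0
```

Call:
{"fn": "step_arm", "kwargs": {
  "increments": [
    [0,0,0,0,0,0,0],
    [0,0,0,0,0,0,0],
    [0,0,0,0,0,0,0],
    [0,0,0,0,0,0,0],
    [0,0,0,0,0,0,0],
    [0,0,0,0,0,0,0],
    [0,0,0,0,0,0,0]
  ],
  "newtons": 70
}}

```text
t: 3.15
eef_pos: [590.3, 375.9, 65.3]
orientation: [[-0.996, 0.089, 0.0], [0.089, 0.996, -0.0], [-0.0, -0.0, -1.0]]
force: [0.3, 0.1, 0.3]
grip_width: 0.1
grasp_force: 0.0
```

The fingers shut on nothing, so I'll look again.

Run:
```python
from h import *
cv2.imwrite("pics/s2.png",np.hstack([cv2.resize(env.snapshot("scene")[100:290,200:400,::-1],(400,380)),cv2.resize(env.snapshot("wrist")[:,:,::-1],(400,300))[:300] if 0 else cv2.resize(env.snapshot("wrist")[:,:,::-1],(400,380))]))
```

```text
(no output)
```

View pics/s2.png

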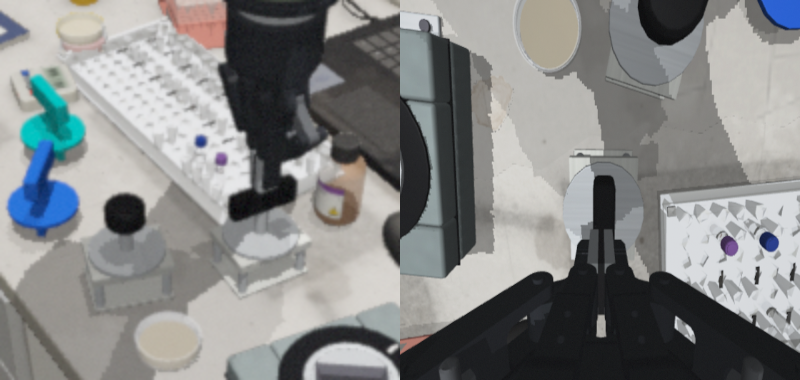

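Run:
```python
from h import *
s=env.sense();print(s["t"],s["grip_width"],s["grasp_force"],s["force"],s["wrist_torque"])
w=env.snapshot("wrist")[180:380,200:370,::-1];q=env.snapshot("scene")[150:250,285:385,::-1]
cv2.imwrite("pics/s3.png",np.hstack([cv2.resize(w,(400,470),interpolation=3),cv2.resize(q,(400,470),interpolation=3)]))
```

```text
3.25 0.0547101356461087 0.0 [-0.66254936  0.95152652  0.17022876] [-0.00994166 -0.07997126 -0.01317393]
```

View pics/s3.png

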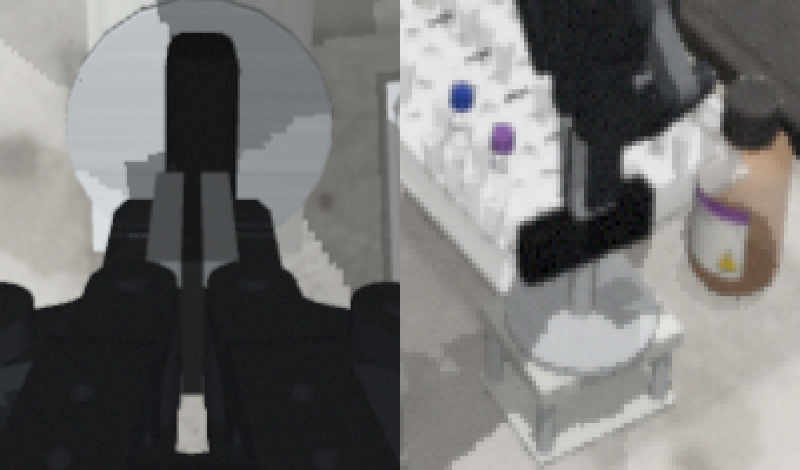

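```bash
cat >> h.py <<'E'
def proj(c,p):
    q=c["camera_matrix"]@(c["attitude"].T@(np.array(p,float)-c["eye"]));return np.round(q[:2]/q[2],1)
E
python3 - <<'E'
from h import *
S=env.camera_model("scene");T=env.camera_model("top")
for z in(65,80,95,110):print(z,proj(S,(590.3,376,z)),proj(T,(590.3,376,z)))
for z in(40,45,71,95):print(z,proj(S,(590,377,z)))
for p in((558,379,95),(622,374,95),(558,379,71),(558,379,79),(558,379,55)):print(p,proj(S,p),proj(T,p))
im=env.snapshot("scene").astype(int)
m=(im[185:215,308:355].max(2)<70)
for r in m:print("".join("#" if v else "." for v in r))
E
```

```text
65 [330.3 206.9] [298.8 178.9]
80 [330.8 200.3] [299.  176.9]
95 [331.2 193.6] [299.3 174.8]
110 [331.7 186.7] [299.5 172.6]
40 [329.  217.2]
45 [329.2 215.2]
71 [330. 204.]
95 [330.7 193.3]
(558, 379, 95) [314.8 199.6] [299.7 190.5]
(622, 374, 95) [346.6 187.6] [298.4 159.6]
(558, 379, 71) [314.3 210.3] [299.2 193.5]
(558, 379, 79) [314.5 206.7] [299.4 192.5]
(558, 379, 55) [314.  217.2] [299.  195.3]
..................##....########...............
..................##....########...............
.......................#########...............
.......................###############.........
..................#....################........
..................#....#################.......
..................#....#################.......
.......................#################.......
..................#....#################.......
..................#.....###.############.......
...............#####.....###############.......
............#########...################.......
..........##############################.......
.......#################################.......
.......################################........
.......################################........
.......#############################...........
......###########################..............
......#######################..................
......######################...................
.......##################......................
.......###############.........................
.......#############...........................
.......##########..............................
........######.................................
.........##....................................
...............................................
...............................................
...............................................
...............................................
```

Call:
{"fn": "step_arm", "kwargs": {
  "increments": [
    [0,0,0.02,0,0,0,0],
    [0,0,0.05,0,0,0,0],
    [0,0,0.08,0,0,0,0],
    [0,0,0.08,0,0,0,0],
    [0,0,0.08,0,0,0,0]
  ]
}}

```text
t: 3.9
eef_pos: [590.5, 376.0, 145.8]
orientation: [[-0.996, 0.089, 0.001], [0.089, 0.996, 0.001], [-0.001, 0.001, -1.0]]
force: [0.0, 0.1, -0.4]
grip_width: -0.4
grasp_force: 0.0
```

Run:
```python
from h import *
S=env.camera_model("scene");s=env.sense();print(s["eef_pos"],s["force"],s["grip_width"])
print(proj(S,s["eef_pos"]),proj(S,s["eef_pos"]+[0,0,32]))
im=env.snapshot("scene")[:,:,::-1];t=env.snapshot("top")[:,:,::-1];w=env.snapshot("wrist")[:,:,::-1]
cv2.imwrite("pics/full4.png",im);cv2.imwrite("pics/w4.png",w)
cv2.imwrite("pics/s4.png",np.hstack([cv2.resize(im[120:240,280:380],(400,480),interpolation=3),cv2.resize(w[120:320,200:366],(400,480),interpolation=3)]))
```

```text
[590.48876623 376.03910265 145.77183022] [ 0.00659576  0.14639159 -0.38951173] -0.3550710873780412
[333.  169.6] [334.2 153.4]
```

View pics/s4.png

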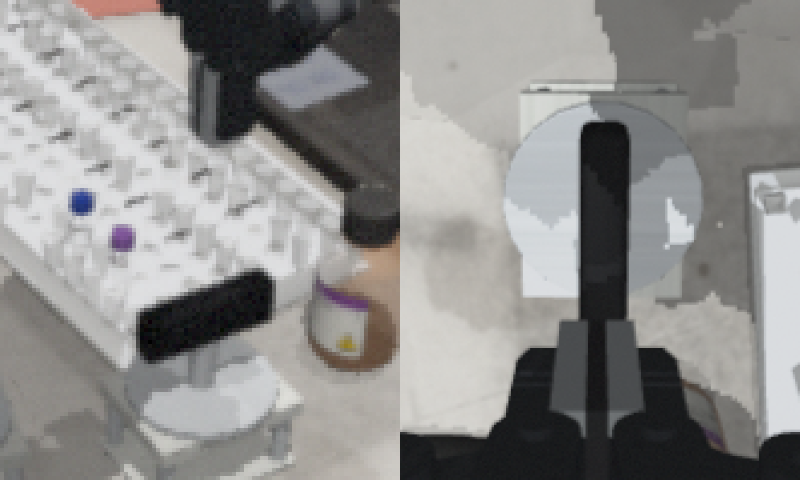

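The picture settles it. The closed fingertips appear at scene pixel (335,155), but the reported TCP projects to (333,170). The real tips are therefore about 30 mm higher than reported, and the fingers closed just above the handle, which did not move. I'll correct for the offset by going about 28 mm lower.

Call:
{"fn": "step_arm", "kwargs": {
  "increments": [
    [0,0,0,0,0,0,55],
    [0,0,0,0,0,0,55],
    [0,0,0,0,0,0,55],
    [0,0,-0.02,0,0,0,55],
    [0,0,-0.04,0,0,0,55],
    [0,0,-0.06,0,0,0,55],
    [0,0,-0.075,0,0,0,55],
    [0,0,-0.09,0,0,0,55],
    [0,0,-0.1,0,0,0,55],
    [0,0,-0.107,0,0,0,55],
    [0,0,-0.109,0,0,0,55],
    [0,0,-0.109,0,0,0,0],
    [0,0,-0.109,0,0,0,0],
    [0,0,-0.109,0,0,0,0],
    [0,0,-0.109,0,0,0,0],
    [0,0,-0.109,0,0,0,0],
    [0,0,-0.109,0,0,0,0],
    [0,0,-0.109,0,0,0,0]
  ],
  "newtons": 80
}}

```text
t: 5.85
eef_pos: [590.7, 376.2, 37.0]
orientation: [[-0.996, 0.089, 0.001], [0.089, 0.996, 0.001], [-0.001, 0.001, -1.0]]
force: [-0.3, 0.1, 5.7]
grip_width: 12.3
grasp_force: 78.9
```

Call:
{"fn": "step_arm", "kwargs": {
  "increments": [
    [0,0,0.01,0,0,0,0],
    [0,0,0.03,0,0,0,0],
    [0,0,0.055,0,0,0,0],
    [0,0,0.078,0,0,0,0],
    [-0.003,-0.01,0.085,0,0,-0.04,0],
    [-0.01,-0.033,0.085,0,0,-0.12,0],
    [-0.019,-0.063,0.085,0,0,-0.22,0],
    [-0.028,-0.093,0.085,0,0,-0.32,0],
    [-0.037,-0.123,0.085,0,0,-0.42,0],
    [-0.045,-0.15,0.085,0,0,-0.51,0],
    [-0.05,-0.17,0.085,0,0,-0.56,0],
    [-0.053,-0.179,0.085,0,0,-0.585,0],
    [-0.053,-0.179,0.085,0,0,-0.585,0],
    [-0.053,-0.179,0.085,0,0,-0.585,0]
  ]
}}

```text
t: 7.25
eef_pos: [537.4, 197.8, 121.2]
orientation: [[-0.782, 0.623, 0.0], [0.623, 0.782, 0.0], [0.0, 0.0, -1.0]]
force: [-0.4, 0.8, -1.8]
grip_width: 12.3
grasp_force: 78.2
```

Run:
```python
from h import *
S=env.camera_model("scene");s=env.sense();print(s["eef_pos"],s["orientation"][:2,1],s["force"],s["wrist_torque"],s["grip_width"],s["joints"])
c=env.camera_model("wrist");im=env.snapshot("scene")[:,:,::-1];w=env.snapshot("wrist")[:,:,::-1];t=env.snapshot("top")[:,:,::-1]
for n,a in(("scene",im),("wrist",w),("top",t)):cv2.imwrite(f"pics/{n}5.png",a)
import pickle;pickle.dump((c,s),open("w5.pkl","wb"))
u=proj(S,(537,197,110)).astype(int);print(u)
cv2.imwrite("pics/s5.png",np.hstack([cv2.resize(im[u[1]-70:u[1]+70,u[0]-58:u[0]+58],(400,482),interpolation=3),cv2.resize(w[130:330,200:366],(400,482),interpolation=3)]))
```

```text
[537.35080478 197.78936242 121.22610499] [0.6230098  0.78221393] [-0.36727198  0.75783553 -1.80055572] [ 0.01440892  0.01577727 -0.03151688] 12.301841347687844 [-0.54009252  0.53817149  0.11780291  1.8189423  -0.08556271  0.78913525
  0.51972876]
[379 266]
```

View pics/s5.png

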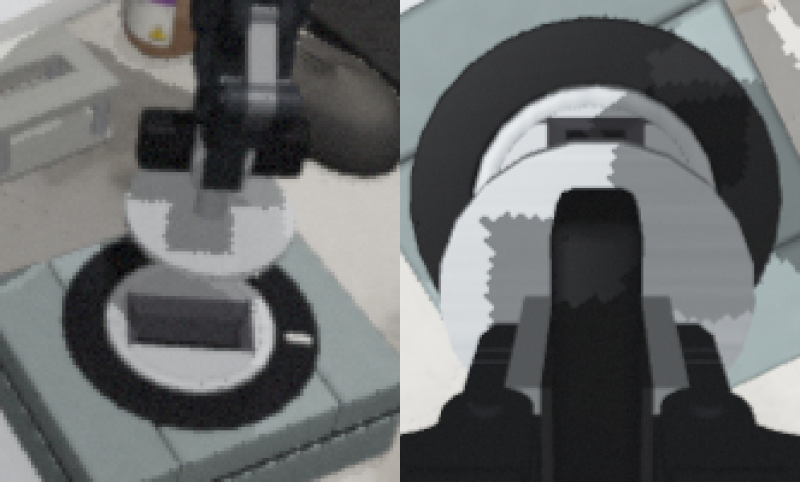

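Run:
```python
from h import *
import pickle
c,s=pickle.load(open("w5.pkl","rb"));u=-s["orientation"][:,0];u[2]=0;u/=np.linalg.norm(u)
print("dir",u,np.degrees(np.arctan2(u[1],u[0])))
k=.415
px=lambda a,b:(200+(a-400)*k-.3,130+b*k-.3)
a=plane(c,px(597,143),124)+34*u;b=plane(c,px(597,118),60)+27*u
print("collar c",a,"slot c",b)
l,r=plane(c,px(440,290),127),plane(c,px(755,290),127);print(np.linalg.norm(l-r),(l+r)/2)
l,r=plane(c,px(547,118),60),plane(c,px(648,118),60);print(np.linalg.norm(l-r),np.degrees(np.arctan2(*(l-r)[:2][::-1]))-90)
S=env.camera_model("scene")
W=lambda x,y:(379-58+x*.29-.3,266-70+y*.29-.3)
# scene collar: left,right extremes & bottom
l,r=plane(S,W(128,220),127),plane(S,W(295,215),127);print("scene collar",(l+r)/2,np.linalg.norm(l-r))
P=[W(131,294),W(256,312),W(252,350),W(133,342)];Q=np.array([plane(S,p,60) for p in P]);print("scene slot",Q.mean(0))
```

```text
dir [ 0.78221405 -0.62300977  0.        ] -38.53625847016277
collar c [539.20342528 195.65774478 124.        ] slot c [538.39659236 196.38454944  60.        ]
68.24032507730413 [537.59204567 197.12578575 127.        ]
28.830870090736717 -218.48263717769603
scene collar [537.41397534 194.98230008 127.        ] 67.32864728570446
scene slot [537.66726742 194.9899632   60.        ]
```

Held key and slot agree within about 1 mm and in angle (-38.5°). Inserting.

Call:
{"fn": "step_arm", "kwargs": {
  "increments": [
    [0,0,-0.015,0,0,0,0],
    [0,0,-0.03,0,0,0,0],
    [0,0,-0.038,0,0,0,0],
    [0,0,-0.044,0,0,0,0],
    [0,0,-0.049,0,0,0,0],
    [0,0,-0.053,0,0,0,0],
    [0,0,-0.057,0,0,0,0],
    [0,0,-0.06,0,0,0,0],
    [0,0,-0.06,0,0,0,0]
  ]
}}

```text
t: 8.3
eef_pos: [537.2, 196.9, 61.0]
orientation: [[-0.781, 0.624, -0.0], [0.624, 0.781, -0.0], [0.0, -0.0, -1.0]]
force: [0.2, -0.8, -1.8]
grip_width: 12.6
grasp_force: 78.2
```

Free so far, so it is well inside the slot. Now seating it gently.

Call:
{"fn": "step_arm", "kwargs": {
  "increments": [
    [0,0,-0.002,0,0,0,0],
    [0,0,-0.003,0,0,0,0],
    [0,0,-0.004,0,0,0,0],
    [0,0,-0.005,0,0,0,0],
    [0,0,-0.006,0,0,0,0],
    [0,0,-0.006,0,0,0,0]
  ]
}}

```text
t: 8.9
eef_pos: [537.5, 197.0, 56.8]
orientation: [[-0.781, 0.624, 0.001], [0.624, 0.781, 0.001], [-0.0, 0.001, -1.0]]
force: [-8.6, -4.0, 29.5]
grip_width: 12.1
grasp_force: 82.7
```

Call:
{"fn": "step_arm", "kwargs": {
  "increments": [
    [0,0,0.002,0,0,0.05,0],
    [0,0,0.002,0,0,0.12,0],
    [0,0,0.002,0,0,0.2,0],
    [0,0,0.002,0,0,0.28,0],
    [0,0,0.002,0,0,0.36,0],
    [0,0,0.002,0,0,0.44,0],
    [0,0,0.002,0,0,0.52,0],
    [0,0,0.002,0,0,0.6,0],
    [0,0,0.002,0,0,0.68,0],
    [0,0,0.002,0,0,0.76,0],
    [0,0,0.002,0,0,0.84,0],
    [0,0,0.002,0,0,0.9,0],
    [0,0,0.002,0,0,0.95,0],
    [0,0,0.002,0,0,0.98,0],
    [0,0,0.002,0,0,0.98,0]
  ],
  "newtons": 100
}}

```text
t: 10.4
eef_pos: [537.5, 196.9, 57.3]
orientation: [[-0.953, -0.301, 0.0], [-0.301, 0.953, 0.0], [-0.0, 0.0, -1.0]]
force: [0.6, 0.7, -0.8]
grip_width: 12.6
grasp_force: 97.6
```

Run:
```python
from h import *
s=env.sense();print(s["eef_pos"],s["force"],s["wrist_torque"],np.degrees(np.arctan2(-s["orientation"][1,0],-s["orientation"][0,0])),s["joints"])
```

```text
[537.4796766  196.89694411  57.34003966] [ 0.63790124  0.72072457 -0.83843985] [ 0.13988684 -0.20754323 -0.16600728] 17.547168386999534 [-0.33801968  0.6293626  -0.16406292  1.84666269  0.15387777  0.67748708
  1.28575375]
```

Call:
{"fn": "step_arm", "kwargs": {
  "increments": [
    [0,0,0,0,0,0.03,0],
    [0,0,0,0,0,0.06,0],
    [0,0,0,0,0,0.09,0],
    [0,0,0,0,0,0.11,0],
    [0,0,0,0,0,0.13,0],
    [0,0,0,0,0,0.13,0]
  ]
}}

```text
t: 11.0
eef_pos: [537.4, 196.9, 57.3]
orientation: [[-0.906, -0.423, 0.0], [-0.423, 0.906, 0.0], [-0.0, 0.0, -1.0]]
force: [1.6, 0.2, -0.4]
grip_width: 12.5
grasp_force: 97.7
```

Run:
```python
from h import *
s=env.sense();print(s["eef_pos"],s["force"],s["wrist_torque"],np.degrees(np.arctan2(-s["orientation"][1,0],-s["orientation"][0,0])),s["grip_width"])
```

```text
[537.43461523 196.91792964  57.33010299] [ 1.57610135  0.17523792 -0.42822117] [ 0.06742073 -0.42808289 -0.23581382] 25.033352317909767 12.508984890150773
```

Call:
{"fn": "step_arm", "kwargs": {
  "increments": [
    [0,0,-0.001,0,0,0.03,0],
    [0,0,-0.001,0,0,0.06,0],
    [0,0,-0.001,0,0,0.08,0],
    [0,0,-0.001,0,0,0.08,0]
  ]
}}

```text
t: 11.4
eef_pos: [537.6, 197.0, 57.0]
orientation: [[-0.87, -0.493, 0.001], [-0.493, 0.87, 0.001], [-0.001, 0.0, -1.0]]
force: [-2.0, -0.5, 13.7]
grip_width: 12.3
grasp_force: 103.6
```

Run:
```python
from h import *
s=env.sense();print(s["eef_pos"],s["force"],s["wrist_torque"],np.degrees(np.arctan2(-s["orientation"][1,0],-s["orientation"][0,0])),s["grip_width"])
```

```text
[537.63144189 197.00853535  57.03745877] [-2.00819601 -0.52840576 13.74269584] [-0.05771576  0.51685385 -1.70351752] 29.525677903208308 12.303890716864206
```

Call:
{"fn": "step_arm", "kwargs": {
  "increments": [
    [0,0,0,0,0,-0.03,0],
    [0,0,0.001,0,0,-0.06,0],
    [0,0,0.001,0,0,-0.06,0],
    [0,0,0.001,0,0,-0.06,50],
    [0,0,0.001,0,0,-0.06,50],
    [0,0,0.001,0,0,-0.06,50],
    [0,0,0.001,0,0,-0.06,50],
    [0,0,0.001,0,0,-0.06,50],
    [0,0,0.01,0,0,-0.06,50],
    [0,0,0.03,0,0,-0.06,50],
    [0,0,0.06,0,0,-0.06,50],
    [0,0,0.1,0,0,-0.06,50],
    [-0.03,0.03,0.13,0,0,-0.06,50],
    [-0.07,0.06,0.15,0,0,-0.06,50],
    [-0.11,0.09,0.15,0,0,-0.06,50],
    [-0.12,0.1,0.15,0,0,-0.06,50],
    [-0.12,0.1,0.15,0,0,-0.06,50]
  ]
}}

```text
t: 13.1
eef_pos: [415.2, 299.2, 207.5]
orientation: [[-0.896, -0.445, 0.001], [-0.445, 0.896, 0.001], [-0.001, 0.001, -1.0]]
force: [2.3, -0.2, -0.3]
grip_width: 43.0
grasp_force: 0.0
```

Run:
```python
from h import *
s=env.sense();print(s["t"],s["eef_pos"],s["force"],s["grip_width"])
a=env.snapshot("scene")[:,:,::-1];t=env.snapshot("top")[:,:,::-1];cv2.imwrite("pics/top6.png",t)
cv2.imwrite("pics/s6.png",np.hstack([cv2.resize(a[170:350,230:450],(400,400),interpolation=3),cv2.resize(t[150:260,270:420],(400,400),interpolation=3)]))
c=env.camera_model("top");m=(t[170:225,365:412].astype(int).max(2)<70)
```

```text
13.1 [415.17558336 299.19050778 207.4806518 ] [ 2.25713375 -0.21191301 -0.29353633] 43.04619442682163
```

View pics/s6.png

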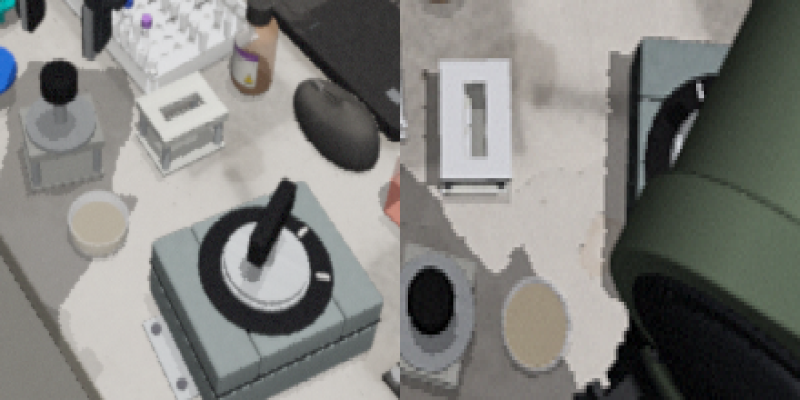

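The T-bar key stands in the lock with its collar flat on the disc at s6 (265,265). The knob key is still in its stand at (60,110), and the other stand is empty. I'll check the handle angle numerically before handing in.

Run:
```python
from h import *
S=env.camera_model("scene");im=env.snapshot("scene").astype(int)
for a in(15,20,25,30):
    u=np.array([np.cos(np.radians(a)),np.sin(np.radians(a)),0])
    print(a,[proj(S,np.array([537.2,196.5,z])+k*32*u) for k,z in((-1,91),(1,115))])
x0,y0=355,245;m=im[y0:300,x0:400].max(2)<60
for i,r in enumerate(m):print(y0+i,"".join("#" if v else "." for v in r))
```

```text
15 [array([365.4, 288.5]), array([392.5, 251.5])]
20 [array([367.1, 289.4]), array([390.8, 250.6])]
25 [array([368.9, 290.3]), array([389. , 249.9])]
30 [array([370.8, 291. ]), array([387.2, 249.2])]
245 .............................................
246 .............................................
247 .............................................
248 .............................................
249 .............................................
250 .............................................
251 ..............................###............
252 ..............................#####..........
253 .............................########........
254 ............................##########.......
255 ...........................##########........
256 ...........................##########........
257 ..........................###########........
258 .........................############........
259 ........................#############........
260 ........................############.........
261 .......................#############.........
262 ......................##############.........

[... 1149 characters left out ...]

286 ...........##########........................
287 ............#########........................
288 ..............######.........................
289 ...............####..........................
290 .............................................
291 .............................................
292 .............................................
293 .............................................
294 .............................................
295 .............................................
296 .............................................
297 .............................................
298 .............................................
299 .............................................
```

```bash
python3 -c "
from bench import env
print(env.close_job())"
```

```text
the job is handed in; nothing more can be done
None
```

I put the T-bar key in the lock until its collar sat flat, turned it anticlockwise to the hard stop (wrist torque 1.7 N m, handle about 26° against 22° needed), left it standing there and handed the job in at about 13 s; the knob key is still in its stand, and the disc's own angle could not be seen under the collar.

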